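# Set the sprung tweezers to the marks on the setting gauge

## Robot

A 7-joint arm with a two-finger parallel gripper is mounted at the origin on a cart in front of the work surface, level with it; the furniture and walls round the work are solid. World frame = base frame: x ahead of the robot, y to its left, z up, the work surface at z = 0. Lengths are in m, angles in rad, forces in N, time in s.
With the tool pointing down it reaches from about 0.425 to 0.925 m from the base axis. Payload 6.8 kg.
Tool frame: the origin (TCP) lies on the centre line of the jaws, within the pads' length; the fingertips stand 8 mm ahead of it and the grasp point (between the pads) lies 11 mm behind it (r.finger_overhang is the distance from the TCP to the fingertips, in m); x points along the fingers, z is the direction in which the jaws open and shut, and the axes are right-handed (so a half turn about x gives the same grasp; the last joint's range is limited). The gripper opens to 85 mm and grips with 20 to 120 N. Pads are 22 mm wide; open, the fingers measure 114 mm over their backs; the gripper's body (76 mm by 85 mm) begins 54 mm behind the grasp point. The pads swing forward as they close: fully open they stand 13 mm farther back than shut.
Start: joints at [1.016, 0.477, 0.022, 1.555, -0.011, 1.109, -0.083], TCP at [0.292, -0.609, 0.239] pointing down, gripper open.
Joint ranges: [-2.96, 2.96], [-0.34, 2.1], [-1.41, 1.46], [0.24, 2.44], [-1.37, 4.51], [0.17, 1.92], [-2.96, 2.96]. Speed limits (rad/s): [2.39, 2.39, 3.14, 3.14, 3.14, 3.14, 3.14].

## Interface

Orientations are given as a rotation vector (axis times angle).
In Python, from bench import r gives the robot as it stands. The module is installed in compiled form; this text tells all that it offers.
- The arm moves only by the tool play_rows, never from a script. Its argument "plan" is a list of rows, each a list of 5 numbers: the opening, from -1 (shut) to 1 (fully open), then the shift along the world's x, y, z in m, then the turn about the world's z in rad. A call has 1 to 10 rows; each row is the pose to reach, as a shift and turn from the pose commanded when the call began; what a row does not reach only later rows make up. A row lasts 1/10 s, in which the tool goes at most 50 mm and 8.59 degrees, less where a joint would pass 70% of its speed; a pose out of reach is approached as far as the arm can. A call with a gripper value outside its range is refused whole. The fingers move at their own pace and stop on an object; "force" is the grip in N (left out, the last holds). Time passes only in rows, so rows that repeat a pose let the fingers close. It gives the time, the measured TCP pose, the force and the opening at its end, in the units of the state.
- r.get_obs(): the state, without advancing time (a new reading comes with each control period).
- r.grab_frame(name): name is "side" or "top" or "wrist"; returns a dict with "pixels" (420x560x3 uint8, blue, green, red), "z_map" (420x560 float32, m along the optical axis (not along the pixel's ray), 0 where there is no reading), "vfov" (degrees; the focal length in pixels is half the picture's height over the tangent of half this angle, whatever the lens; pixels are square), "cx", "cy" (the principal point, pixels), "R" (3x3) and "t" (3): a world point X has camera coordinates R X + t; the wrist camera has in their place "tool_from_camera" (4x4, takes a point from camera to tool coordinates, whose origin is the TCP and whose axes are the tool frame's). Camera axes: x right, y down, z forward; pixel columns grow to the right and rows downward; lengths in m; the calibration is good to about 2 mm. The wrist camera is an equidistant fisheye: a pixel r from the principal point sees the ray r / f radians off the axis. A picture is of the moment at which its call begins: read the wrist's pose just before it.
- r.hand_in(): hands the job in, once; it reports no verdict.
Trained networks look in a picture, given as the dict that the camera call returned (one of the last four; its "shot" number tells which), for a name from the list of things; names that differ only in an ending like _2 or _b are one class to them, and where a whole thing is asked for, a point or a joint stands for the part that bears it (a point fixed in the world has none). Each returns a list of dicts, best first, with "conf" (0 to 1); they miss things now and then, are a little off and sometimes report something else, mostly with a low value. They report only what shows in the picture. A call takes as long as a camera call. They do not tell look-alikes from the thing itself.
- r.outline_of(picture, label): "mask" (420x560 bool, what is visible of it) and "bbox" ([left, top, right, bottom] as shares, 0 to 1, of the picture: columns of its width, rows of its height, round what is visible of it).
- r.pinpoint(picture, label): "position" ([column, row] as shares, 0 to 1, of the picture: columns of its width, rows of its height: a listed point, or the origin of a listed thing).
The state is a dict: "clock": time; "joints": joint angles; "qvel": joint speeds; "tau": joint torques, N m; "tcp_pos": TCP position; "orientation": TCP orientation; "contact_force": force on the tool from outside, world axes, zero at the start; "moment": the same for the moment, N m; "grip_width": finger opening in m.
Only numpy, scipy, OpenCV 4.12 (cv2) and the standard library are available. Lean on these libraries where they do the work, as an engineer would, in place of code of your own. Each camera call takes 0.05 s, during which the arm holds its last target.

## Task

Pick up the big sprung tweezers by their two finger plates and bring the tips forward, level, until you feel them press lightly against the sprung upright plate of the setting gauge, which gives a little. Squeeze the tweezers until the two tips stand on the two lines marked on that plate, 20 mm apart, and keep them there. Finish like that, still holding the tweezers up off the bench with the tips lightly against the plate and the gap steady, so that I can check it; do not ram the plate, and leave the loose nut, tee and tin alone.

Things in the scene. Friction and masses are not known exactly. Their poses are not given: they have to be found in the camera images.
- tweezers_grip (a point): Midway between the two finger plates of the steel sprung tweezers, 13 mm above their underside; x points along them to the tips, y to the left arm, z up. They lie flat: 165 mm long, about 120 g, balanced near here; bow 18 mm high, 85 to 100 mm behind. Finger plates: darker, upright, 40 mm long, 26 mm high, outsides finely grooved and 47 mm apart when slack.
- tip_left (a point): End of the left tip (+y side), a blunt 4 mm thick point 65 mm ahead of the grip middle and 10 mm above the underside. The tip gap is the distance between this and tip_right, middle to middle: 36 mm slack.
- tip_right (a point): End of the right tip (-y side), as tip_left.
- jaw_left (a joint): Angle by which each arm is squeezed in (both move alike): 0 slack, 0.053 rad at the 20 mm tip gap; tip gap in mm = 36 - 300 x angle. Squeezing takes about 6 N at first and 9 N at the 20 mm gap, where the finger plates' outsides are parallel and 38 mm apart. Tips close 1.75 times as fast as the plates' middles; let go, they spring open.
- gauge: Setting gauge, fixed to the bench: grey base 130 x 90 x 12 mm, on it an upright steel bracket with a sprung aluminium plate in front. Origin on the bench under the middle of the base's front edge; x points to the back (the way to press), y left, z up. The plate's face is square to x, 12 to 42 mm behind the origin, as the bracket was clamped: feel for it.
- gauge_mid (a point): Point 65 mm straight above the gauge's origin: level with the middle of the sprung plate and in line with it. The plate is 60 mm wide, 40 mm high (45 to 85 mm above the bench). Two dark upright lines on its face, running over its top edge, are 10 mm left and right of this point. It gives from about 0.8 N, 0.3 N more per mm, and bottoms after 12 mm.
- nut_a: Loose steel lock nut, 47 mm across, 18 mm high; leave it alone. Origin at its underside.
- tee_a: Loose brass pipe tee, 64 x 53 x 34 mm; leave it alone. Origin at its underside.
- flux_tin: Loose round tin, 77 mm across, 39 mm high; leave it alone. Origin at its underside.
There are look-alikes about, which are no part of the job. Leave any green or yellow look-alike of the gauge alone.

How it is judged:
On the way, in this order (a step that is already met when the one before it is completed fails the run):
1. the tweezers are held up off the bench (contact force between the fingers and tweezers above 2 N and height (world z) of tweezers_grip above 0.035 m), for 0.2 s.
2. the tips are pressed lightly against the gauge's plate (all of step 1 and contact force between tweezers and gauge between 0.7 and 10 N and z of tip_left in the frame of gauge between 0.048 and 0.082 m and z of tip_right in the frame of gauge between 0.048 and 0.082 m and x of tip_left in the frame of gauge between 0.005 and 0.062 m and x of tip_right in the frame of gauge between 0.005 and 0.062 m), for 0.2 s.
At the end, for the whole second after the job is handed in: Fingers hold the tweezers, grip middle over 35 mm above the bench; both tips on the gauge's plate (48 to 82 mm up) with 0.7 to 10 N in all; tip gap 20 mm within 3 mm, each tip within 4.5 mm of its own line; arms still (0.05 rad/s), tweezers still (20 mm/s) (all of step 2 and distance between tip_left and tip_right between 0.017 and 0.023 m and y of tip_left in the frame of gauge between 0.0055 and 0.0145 m and y of tip_right in the frame of gauge between -0.0145 and -0.0055 m and velocity of joint jaw_left between -0.05 and 0.05 rad/s and linear speed of tweezers below 0.02 m/s); the arm keeps its last pose, push and grip.
It fails at once if the gauge is rammed with more than 20 N (contact force between tweezers and gauge above 20 N).
It fails at once if the loose nut is pushed more than 20 mm (distance of nut_a from where it was at the start of the episode above 0.02 m).
It fails at once if the loose tee is pushed more than 20 mm (distance of tee_a from where it was at the start of the episode above 0.02 m).
It fails at once if the loose tin is pushed more than 20 mm (distance of flux_tin from where it was at the start of the episode above 0.02 m).
It also fails if it takes over 42 s, if anything falls off the work surface, if the arm or the gripper's body presses on something with over 40 N, if the wrist force passes 120 N, or if a joint passes its speed limit or range.

## Working session

There is one attempt and no reset: what is moved stays moved. The work goes in short steps, Python scripts to look and compute and a tool call to move; the robot and the scene stay as the last step left them, time stands still between calls to the robot, and variables do not carry over. Pictures are saved under pics/ and viewed, and the job is handed in when it is done.

Besides the shell and the picture viewer there is one more tool, called after "Call:" as a command line: name --pt "numbers of a row" for each row, then --argument value for the rest. play_rows: Moves the arm, as the interface text tells. Its arguments: {"type":"object","properties":{"plan":{"type":"array","items":{"type":"array","items":{"type":"number"}}},"force":{"type":"number"}},"required":["plan"]}

```bash
mkdir -p pics
cat > h.py <<'E'
import numpy as np, cv2
from scipy.spatial.transform import Rotation as Ro
from bench import r
def foc(p): return 210/np.tan(np.radians(p["vfov"])/2)
def world(p,u,v,z=None,height=None):
    f=foc(p); d=np.array([(u-p["cx"])/f,(v-p["cy"])/f,1.0])
    R=np.array(p["R"]);t=np.array(p["t"])
    if height is not None:
        c=-R.T@t; dw=R.T@d; return c+dw*(height-c[2])/dw[2]
    return R.T@(d*z-t)
def proj(p,X):
    c=np.array(p["R"])@np.array(X)+np.array(p["t"]); f=foc(p)
    return p["cx"]+f*c[0]/c[2],p["cy"]+f*c[1]/c[2]
E
python3 - <<'E'
from h import *
o=r.get_obs();print(o)
for n in("top","side"):
    p=r.grab_frame(n);cv2.imwrite(f"pics/{n}0.png",p["pixels"])
    print(n,foc(p),p["cx"],p["cy"],(-np.array(p["R"]).T@np.array(p["t"])).round(3))
    for l in("tweezers_grip","tip_left","tip_right","gauge","gauge_mid","nut_a","tee_a","flux_tin"):
        for q in r.pinpoint(p,l)[:4]:
            u,v=q["position"][0]*560,q["position"][1]*420
            h={"tweezers_grip":.013,"tip_left":.01,"tip_right":.01,"gauge_mid":.065}.get(l,0)
            print(l,round(q["conf"],2),round(u,1),round(v,1),world(p,u,v,height=h).round(4))
E
```

```text
{'clock': 0.0, 'joints': array([ 1.01589812,  0.47780672,  0.02232387,  1.55645813, -0.0115132 ,
        1.10932763, -0.08307775]), 'qvel': array([ 1.03313596e-03, -5.21292033e-05, -1.48192321e-04,  2.23684230e-04,
       -1.37149112e-03, -5.21686359e-04,  6.03030283e-04]), 'tau': array([ 1.06214429e-05, -5.96446931e+01,  1.60798732e+00, -2.81203687e+01,
        1.24658074e-02,  9.39450605e-03, -1.25407081e-05]), 'tcp_pos': array([ 0.29139717, -0.6082057 ,  0.23831815]), 'orientation': array([ 0.87501216,  1.38975238, -0.87354651]), 'contact_force': array([ 0.01141833, -0.47690456,  0.48399611]), 'moment': array([-0.01900606, -0.02109656,  0.00268971]), 'grip_width': 0.08564086552064411}
top 513.9896357014305 276.75310337999895 210.19885801417215 [ 0.325 -0.009  1.446]
gauge 0.95 219.2 264.1 [0.3202 0.1419 0.    ]
gauge 0.92 227.6 183.6 [0.5481 0.1232 0.    ]
gauge 0.74 306.4 159.4 [ 0.6207 -0.1005  0.    ]
gauge_mid 0.85 228.8 183.8 [0.5375 0.1138 0.065 ]
gauge_mid 0.74 215.4 264.9 [0.3182 0.1452 0.065 ]
nut_a 0.46 373.2 228.1 [ 0.4261 -0.2902  0.    ]
tee_a 0.89 375.2 178.8 [ 0.567  -0.2971  0.    ]
flux_tin 0.58 169.2 175.9 [0.5681 0.2897 0.    ]
side 480.2323097447106 281.22607939219836 213.43442652637756 [-0.05  -1.043  0.535]
tweezers_grip 0.81 278.5 229.5 [0.4668 0.0043 0.013 ]
tip_left 0.8 297.8 224.0 [0.5329 0.0179 0.01  ]
tip_right 0.72 301.1 231.5 [ 0.5165 -0.0301  0.01  ]
gauge 0.97 211.4 229.0 [0.3193 0.1216 0.    ]
gauge 0.76 349.5 236.0 [ 0.6251 -0.0968  0.    ]
gauge 0.59 281.9 213.6 [0.5398 0.1279 0.    ]
gauge 0.4 346.7 213.5 [0.7071 0.0372 0.    ]
gauge_mid 0.88 346.4 213.8 [ 0.6134 -0.0953  0.065 ]
gauge_mid 0.79 206.1 202.1 [0.3225 0.1618 0.065 ]
gauge_mid 0.68 282.9 193.7 [0.5397 0.1195 0.065 ]
nut_a 0.83 322.5 287.6 [ 0.4259 -0.2863  0.    ]
tee_a 0.8 377.5 274.6 [ 0.5634 -0.2965  0.    ]
flux_tin 0.83 264.7 191.7 [0.5773 0.3272 0.    ]
```

View pics/top0.png

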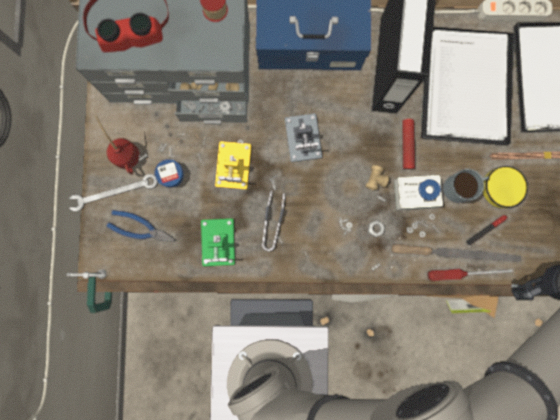

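View pics/side0.png

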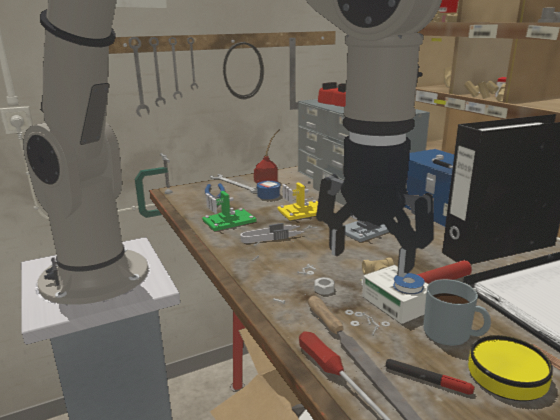

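The grey gauge is at about (304,137) in the top view. The tweezers are at about (273,215), with their tips toward the gauge. The green and yellow gauges are decoys. I'll zoom in and fit the poses.

Run:
```python
from h import *
for n in("top","side"):
    p=r.grab_frame(n); im=p["pixels"]
    c=im[100:260,220:350] if n=="top" else im[180:260,220:420]
    k=5 if n=="top" else 4
    c=cv2.resize(c,None,fx=k*.74 if n=="top" else 4,fy=k*.74 if n=="top" else 4,interpolation=cv2.INTER_CUBIC);cv2.imwrite(f"pics/{n}1.png",c)
    for l in("tweezers_grip","gauge"):
        for i,q in enumerate(r.outline_of(p,l)[:5]):
            m=q["mask"];v,u=np.nonzero(m);z=p["z_map"][v,u];ok=z>0
            W=np.array([world(p,a,b,zz) for a,b,zz in zip(u[ok],v[ok],z[ok])])
            print(n,l,round(q["conf"],2),u.min(),u.max(),v.min(),v.max(),len(u),im[m].mean(0).round(),W.mean(0).round(3),W.min(0).round(3),W.max(0).round(3))
            np.save(f"{n}_{l}_{i}.npy",np.c_[u[ok],v[ok],W])
```

```text
top tweezers_grip 0.54 262 282 193 250 116 [120. 122. 125.] [ 0.439 -0.005  0.02 ] [ 0.361 -0.033 -0.003] [0.52  0.023 0.032]
top gauge 0.9 214 250 142 189 1502 [ 97. 207. 223.] [0.596 0.108 0.023] [ 0.532  0.061 -0.011] [0.668 0.162 0.092]
top gauge 0.89 201 234 219 266 1509 [110. 175.  96.] [0.38  0.146 0.022] [ 0.314  0.1   -0.001] [0.447 0.195 0.092]
top gauge 0.77 285 321 114 161 1466 [139. 139. 137.] [ 0.679 -0.089  0.024] [ 0.613 -0.143 -0.008] [ 0.755 -0.038  0.093]
side tweezers_grip 0.62 240 300 223 243 731 [107. 110. 113.] [ 0.435 -0.006  0.013] [ 0.36  -0.039 -0.001] [0.518 0.063 0.029]
side gauge 0.85 345 386 216 241 621 [111. 111. 109.] [ 0.657 -0.113  0.016] [ 0.282 -0.567 -0.001] [ 0.728 -0.02   0.282]
side gauge 0.81 278 317 183 219 907 [ 67. 154. 170.] [0.579 0.106 0.034] [ 0.532  0.061 -0.   ] [0.709 0.363 0.091]
side gauge 0.59 203 256 191 230 1083 [ 82. 130.  75.] [0.369 0.136 0.031] [ 0.315  0.096 -0.   ] [0.447 0.371 0.09 ]
```

View pics/top1.png

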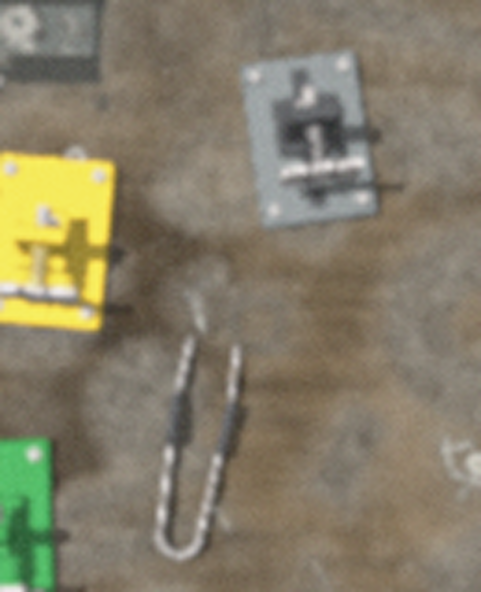

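Run:
```python
from h import *
A=np.load("top_gauge_2.npy")
u,v,W=A[:,0],A[:,1],A[:,2:]
b=W[abs(W[:,2]-.012)<.005][:,:2].astype(np.float32)
print(len(b),cv2.minAreaRect(b))
t=W[W[:,2]>.06]; print(len(t),t.mean(0)); 
for x in t[np.argsort(t[:,0])][::3]: print(x.round(3))
# oriented base by moments of full-mask: line fit of front edge pixels
```

```text
865 ((0.6819261312484741, -0.08925661444664001), (0.13045048713684082, 0.09029952436685562), 8.534732818603516)
247 [ 0.66549378 -0.0911823   0.07797317]
[ 0.636 -0.067  0.078]
[ 0.636 -0.072  0.088]
[ 0.637 -0.078  0.084]
[ 0.637 -0.067  0.082]
[ 0.638 -0.081  0.068]
[ 0.639 -0.078  0.087]
[ 0.639 -0.075  0.087]
[ 0.639 -0.095  0.076]
[ 0.64  -0.072  0.086]
[ 0.64  -0.081  0.084]
[ 0.64  -0.083  0.083]
[ 0.641 -0.106  0.071]
[ 0.641 -0.105  0.082]
[ 0.642 -0.072  0.088]
[ 0.642 -0.086  0.087]
[ 0.643 -0.108  0.074]
[ 0.643 -0.089  0.085]
[ 0.643 -0.113  0.085]
[ 0.643 -0.119  0.072]
[ 0.644 -0.118  0.083]
[ 0.644 -0.078  0.08 ]
[ 0.644 -0.075  0.078]
[ 0.645 -0.105  0.087]
[ 0.646 -0.121  0.085]
[ 0.646 -0.11   0.084]
[ 0.647 -0.108  0.08 ]
[ 0.648 -0.118  0.087]
[ 0.649 -0.089  0.07 ]
[ 0.652 -0.098  0.071]
[ 0.653 -0.087  0.067]
[ 0.654 -0.097  0.074]
[ 0.654 -0.089  0.072]
[ 0.658 -0.084  0.068]
[ 0.659 -0.087  0.062]
[ 0.66  -0.098  0.061]
[ 0.662 -0.09   0.064]
[ 0.663 -0.089  0.08 ]
[ 0.664 -0.084  0.065]
[ 0.666 -0.087  0.071]
[ 0.669 -0.092  0.068]
[ 0.67  -0.09   0.065]
[ 0
[... 262 characters left out ...]
7   0.067]
[ 0.678 -0.085  0.089]
[ 0.678 -0.094  0.088]
[ 0.678 -0.08   0.085]
[ 0.679 -0.102  0.085]
[ 0.679 -0.103  0.062]
[ 0.68  -0.097  0.08 ]
[ 0.68  -0.07   0.078]
[ 0.681 -0.085  0.088]
[ 0.681 -0.083  0.087]
[ 0.681 -0.088  0.086]
[ 0.681 -0.107  0.085]
[ 0.682 -0.072  0.082]
[ 0.683 -0.083  0.09 ]
[ 0.683 -0.08   0.088]
[ 0.684 -0.075  0.086]
[ 0.684 -0.096  0.087]
[ 0.685 -0.102  0.083]
[ 0.685 -0.088  0.091]
[ 0.686 -0.08   0.089]
[ 0.686 -0.099  0.089]
[ 0.686 -0.077  0.086]
[ 0.688 -0.105  0.083]
[ 0.688 -0.104  0.09 ]
[ 0.689 -0.107  0.087]
[ 0.695 -0.087  0.066]
[ 0.696 -0.084  0.07 ]
[ 0.699 -0.089  0.071]
[ 0.703 -0.084  0.068]
[ 0.704 -0.081  0.062]
[ 0.707 -0.081  0.063]
```

Run:
```python
from h import *
o=r.get_obs();M=Ro.from_rotvec(o["orientation"]).as_matrix();print(M.round(3),o["tcp_pos"],r.finger_overhang)
print("jaw axis yaw",np.arctan2(M[1,2],M[0,2]))
p=r.grab_frame("top")
f=lambda u,v,h:world(p,220+u/3.7,100+v/3.7,height=h)[:2]
bow=f(180,552,.012);tipm=f(213,343,.01);g=f(204,422,.024)
print(bow,tipm,g,np.arctan2(*(tipm-bow)[::-1]))
```

```text
[[ 0.     0.902  0.432]
 [-0.     0.432 -0.902]
 [-1.     0.     0.   ]] [ 0.29164996 -0.60875468  0.2393187 ] 0.008
jaw axis yaw -1.1240321118027132
[0.36306174 0.00397499] [ 0.52224838 -0.01912736] [ 0.46036761 -0.01292677] -0.1441212522384332
```

Call:
play_rows --pt "1 0.013 0.046 0 -0.05" --pt "1 0.026 0.092 0 -0.1" --pt "1 0.039 0.138 0 -0.15" --pt "1 0.052 0.184 0 -0.2" --pt "1 0.065 0.23 0 -0.25" --pt "1 0.078 0.276 0 -0.3" --pt "1 0.091 0.322 0 -0.35" --pt "1 0.104 0.368 0 -0.4" --pt "1 0.117 0.414 0 -0.45" --pt "1 0.13 0.46 0 -0.5" --force 30

```text
clock: 2.25
tcp_pos: [0.422, -0.147, 0.2397]
orientation: [1.25, 1.181, -1.249]
contact_force: [0.7, -0.3, -0.2]
grip_width: 0.0854
```

Call:
play_rows --pt "1 0.013 0.046 -0.01 -0.05" --pt "1 0.026 0.092 -0.03 -0.091" --pt "1 0.039 0.137 -0.05 -0.091" --pt "1 0.039 0.137 -0.06 -0.091" --pt "1 0.039 0.137 -0.06 -0.091" --pt "1 0.039 0.137 -0.06 -0.091"

```text
clock: 2.85
tcp_pos: [0.4605, -0.013, 0.1795]
orientation: [1.315, 1.137, -1.316]
contact_force: [0.1, -0.6, -0.0]
grip_width: 0.0855
```

```bash
cat >> h.py <<'E'
def wcam():
    o=r.get_obs(); p=r.grab_frame("wrist"); M=np.eye(4);M[:3,:3]=Ro.from_rotvec(o["orientation"]).as_matrix();M[:3,3]=o["tcp_pos"]
    p["T"]=M@np.array(p["tool_from_camera"]); return o,p
def wray(p,u,v):
    f=foc(p); x=u-p["cx"];y=v-p["cy"];rr=np.hypot(x,y);th=rr/f
    d=np.array([np.sin(th)*x/max(rr,1e-9),np.sin(th)*y/max(rr,1e-9),np.cos(th)]); return d
def wz(p,u,v,h):
    d=p["T"][:3,:3]@wray(p,u,v);c=p["T"][:3,3];return c+d*(h-c[2])/d[2]
def wproj(p,X):
    c=np.linalg.inv(p["T"])@np.r_[X,1];th=np.arctan2(np.hypot(c[0],c[1]),c[2]);a=np.arctan2(c[1],c[0]);f=foc(p)
    return p["cx"]+f*th*np.cos(a),p["cy"]+f*th*np.sin(a)
E
python3 - <<'E'
from h import *
o,p=wcam();print(o["clock"],o["tcp_pos"],o["contact_force"],p["T"].round(3),foc(p))
im=p["pixels"].copy();cv2.imwrite("pics/w1.png",im)
for l,h in(("tweezers_grip",.013),("tip_left",.01),("tip_right",.01),("gauge",0),("gauge_mid",.065)):
    for q in r.pinpoint(p,l)[:3]:
        u,v=q["position"][0]*560,q["position"][1]*420
        print(l,round(q["conf"],2),round(u,1),round(v,1),wz(p,u,v,h).round(4))
E
```

```text
2.85 [ 0.46046053 -0.01302818  0.1794548 ] [ 0.09816204 -0.62348816 -0.00312729] [[-0.145 -0.942 -0.301  0.538]
 [-0.989  0.139  0.043 -0.025]
 [ 0.001  0.304 -0.953  0.315]
 [ 0.     0.     0.     1.   ]] 325.19226210127806
tip_left 0.69 257.6 127.9 [ 0.5283 -0.0008  0.01  ]
tip_left 0.19 295.6 131.2 [ 0.52   -0.0353  0.01  ]
gauge 0.71 343.7 25.1 [ 0.6188 -0.097   0.    ]
gauge 0.65 24.3 143.3 [0.5741 0.2865 0.    ]
gauge 0.56 148.5 141.3 [0.5355 0.1125 0.    ]
gauge_mid 0.71 118.6 150.7 [0.5342 0.1136 0.065 ]
gauge_mid 0.66 361.5 2.2 [ 0.6208 -0.0995  0.065 ]
gauge_mid 0.19 515.2 74.3 [ 0.5599 -0.2416  0.065 ]
```

View pics/w1.png

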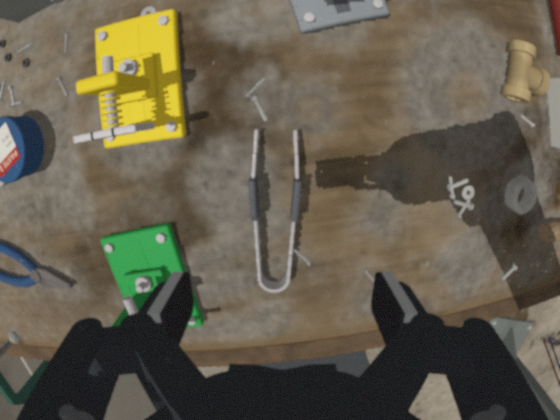

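Run:
```python
from h import *
o,p=wcam()
im=p["pixels"];cv2.imwrite("pics/w2.png",cv2.resize(im[110:310,200:350],None,fx=4,fy=4,interpolation=cv2.INTER_CUBIC)[:,:])
cv2.imwrite("pics/w2.png",cv2.resize(im[115:305,215:335],None,fx=3.1,fy=3.1,interpolation=cv2.INTER_CUBIC))
W=lambda u,v,h:wz(p,u,v,h)[:2]
bow=W(274,291,.009);tm=(W(257,130,.01)+W(297,131,.01))/2
pl=[W(251,180,.026),W(252,220,.026),W(297.5,180,.026),W(295,221,.026)]
print(bow,tm,np.arctan2(*(tm-bow)[::-1]),np.linalg.norm(tm-bow));print(np.array(pl),np.mean(pl,0))
for q in r.outline_of(p,"tweezers_grip")[:2]:
    v,u=np.nonzero(q["mask"]);P=np.array([wz(p,a,b,.013)[:2] for a,b in zip(u,v)]).astype(np.float32);print(q["conf"],len(u),cv2.minAreaRect(P))
```

```text
[0.35643944 0.01091209] [ 0.52392189 -0.01782614] -0.16993463763422917 0.16993015142470172
[[ 0.48374936  0.01188098]
 [ 0.44582308  0.0175182 ]
 [ 0.47751865 -0.02991027]
 [ 0.43894951 -0.02237801]] [ 0.46151015 -0.00572227]
0.79 2116 ((0.4413498044013977, -0.0029022879898548126), (0.04975710064172745, 0.17008823156356812), 80.20327758789062)
```

View pics/w2.png

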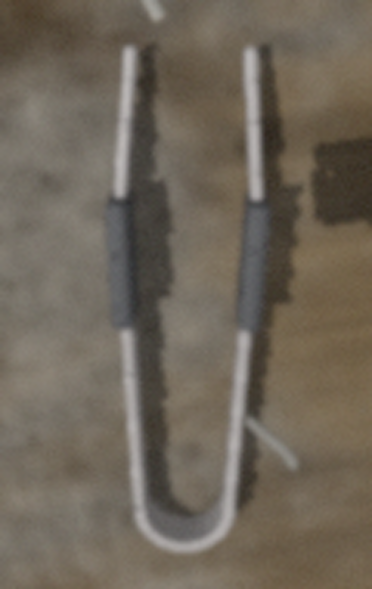

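Call:
play_rows --pt "1 0 0.007 -0.03 -0.026" --pt "1 0 0.007 -0.07 -0.026" --pt "1 0 0.007 -0.11 -0.026" --pt "1 0 0.007 -0.14 -0.026" --pt "1 0 0.007 -0.155 -0.026" --pt "1 0 0.007 -0.163 -0.026" --pt "1 0 0.007 -0.167 -0.026" --pt "1 0 0.007 -0.167 -0.026"

```text
clock: 4.05
tcp_pos: [0.461, -0.0047, 0.0125]
orientation: [1.334, 1.123, -1.333]
contact_force: [-0.7, 0.0, -0.7]
grip_width: 0.0853
```

Run:
```python
from h import *
o,p=wcam();print(o["clock"],o["tcp_pos"],o["contact_force"],o["grip_width"])
cv2.imwrite("pics/w3.png",p["pixels"])
```

```text
4.05 [ 0.46100059 -0.00474065  0.01254076] [-0.69208008  0.01167075 -0.65085278] 0.08528394575401634
```

View pics/w3.png

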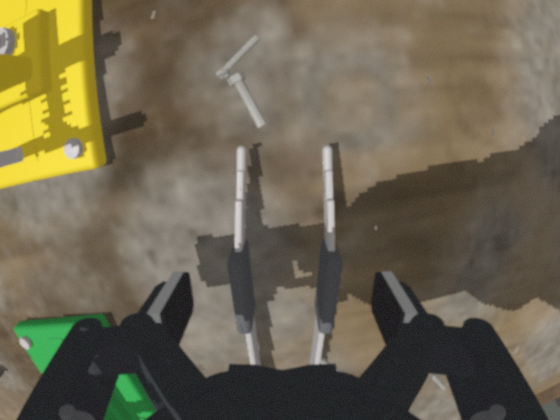

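Run:
```python
from h import *
o,p=wcam()
M=Ro.from_rotvec(o["orientation"]).as_matrix();t=o["tcp_pos"]
for x in(.008,0,-.011):
  for y in (-.02,0,.02): print(x,y,[tuple(np.round(wproj(p,t+M@[x,y,z]),0)) for z in(-.0235,0,.0235)])
W=lambda u,v,h:wz(p,u,v,h)[:2]
tm=[W(242,149,.012),W(327,149,.012)];print(tm,np.mean(tm,0))
pl=[W(238,247,.026),W(245,330,.026),W(331,247,.026),W(325,330,.026)];print(np.array(pl).round(4),np.mean(pl,0))
x=M[:,1];print("tool y",x)
```

```text
0.008 -0.02 [(np.float64(237.0), np.float64(309.0)), (np.float64(281.0), np.float64(309.0)), (np.float64(325.0), np.float64(309.0))]
0.008 0 [(np.float64(234.0), np.float64(276.0)), (np.float64(281.0), np.float64(276.0)), (np.float64(328.0), np.float64(276.0))]
0.008 0.02 [(np.float64(232.0), np.float64(239.0)), (np.float64(281.0), np.float64(239.0)), (np.float64(330.0), np.float64(239.0))]
0 -0.02 [(np.float64(235.0), np.float64(317.0)), (np.float64(281.0), np.float64(318.0)), (np.float64(327.0), np.float64(317.0))]
0 0 [(np.float64(232.0), np.float64(284.0)), (np.float64(281.0), np.float64(284.0)), (np.float64(330.0), np.float64(284.0))]
0 0.02 [(np.float64(230.0), np.float64(246.0)), (np.float64(281.0), np.float64(246.0)), (np.float64(333.0), np.float64(246.0))]
-0.011 -0.02 [(np.float64(232.0), np.float64(330.0)), (np.float64(281.0), np.float64(331.0)), (np.float64(330.0), np.float64(330.0))]
-0.011 0 [(np.float64(229.0), np.float64(296.0)), (np.float64(281.0), np.float64(296.0)), (np.float64(333.0), np.float64(296.0))]
-0.011 0.02 [(np.float64(226.0), np.float64(256.0)), (np.float64(281.0), np.float64(256.0)), (np.float64(336.0), np.float64(256.0))]
[array([0.52667328, 0.00061153]), array([ 0.52062809, -0.03470927])] [ 0.52365069 -0.01704887]
[[ 0.4889  0.0084]
 [ 0.4465  0.015 ]
 [ 0.4824 -0.0294]
 [ 0.44   -0.0221]] [ 0.46442398 -0.00701804]
tool y [ 0.98553473 -0.16947007  0.00109132]
```

Call:
play_rows --pt "0.6 0.001 -0.001 0 0" --pt "0.3 0.001 -0.001 0 0" --pt "0.18 0.001 -0.001 0 0" --pt "0.18 0.001 -0.001 0 0" --pt "0.18 0.001 -0.001 0 0" --force 30

```text
clock: 4.65
tcp_pos: [0.4617, -0.0057, 0.0124]
orientation: [1.334, 1.124, -1.333]
contact_force: [0.1, -0.2, 1.0]
grip_width: 0.0504
```

Run:
```python
from h import *
o,p=wcam();print(o["clock"],o["tcp_pos"],o["contact_force"],o["grip_width"],r.finger_overhang)
cv2.imwrite("pics/w4.png",p["pixels"])
```

```text
4.65 [ 0.46169255 -0.00573477  0.01239565] [ 0.06309574 -0.18407489  0.95595727] 0.050366615478475 0.008
```

View pics/w4.png

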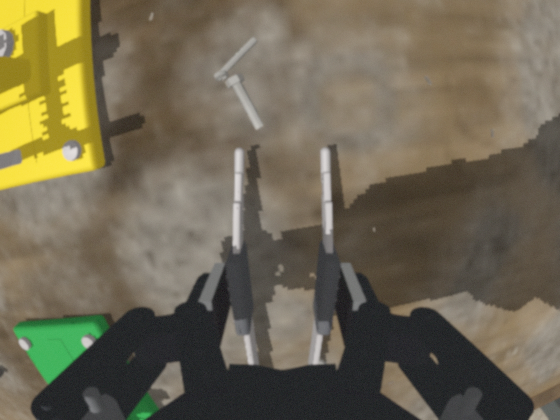

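Call:
play_rows --pt "0.08 0 0 0 0" --pt "0.03 0 0 0 0" --pt "0.0 0 0 0 0" --pt "0.0 0 0 0 0" --pt "0.0 0 0 0 0"

```text
clock: 5.2
tcp_pos: [0.462, -0.0058, 0.0128]
orientation: [1.334, 1.123, -1.333]
contact_force: [-1.4, -0.2, 7.5]
grip_width: 0.043
```

Call:
play_rows --pt "0.0 0 0 0.004 0" --pt "0.0 0 0 0.015 0" --pt "0.0 0 0 0.035 0" --pt "0.0 0 0 0.05 0" --pt "0.0 0 0 0.055 0" --pt "0.0 0 0 0.055 0"

```text
clock: 5.8
tcp_pos: [0.4622, -0.0058, 0.0682]
orientation: [1.335, 1.123, -1.332]
contact_force: [0.9, 0.0, -1.7]
grip_width: 0.0426
```

```bash
cat > look.py <<'E'
from h import *
import sys
k=sys.argv[1]
o,p=wcam();print(o["clock"],o["tcp_pos"],o["contact_force"],o["moment"],o["grip_width"])
cv2.imwrite(f"pics/w{k}.png",p["pixels"])
s=r.grab_frame("side");cv2.imwrite(f"pics/s{k}.png",cv2.resize(s["pixels"][150:270,220:420],None,fx=4,fy=4,interpolation=cv2.INTER_CUBIC))
for P,F in((p,wz),(s,lambda p,u,v,h:world(p,u,v,height=h))):
  for l in("tip_left","tip_right"):
    for q in r.pinpoint(P,l)[:2]:
        u,v=q["position"][0]*560,q["position"][1]*420
        h=o["tcp_pos"][2]-.0024-0+.000
        print(l,round(q["conf"],2),round(u,1),round(v,1),F(P,u,v,h).round(4))
E
python3 look.py 5
```

```text
5.8 [ 0.46218632 -0.00578746  0.06817052] [ 0.92622419  0.03412968 -1.65971144] [ 0.02940646 -0.08002247  0.03875983] 0.04264345443345327
tip_left 0.84 249.5 145.5 [ 0.5284 -0.0036  0.0658]
tip_left 0.7 318.0 149.1 [ 0.5219 -0.0321  0.0658]
tip_right 0.72 320.4 147.7 [ 0.5224 -0.0332  0.0658]
tip_left 0.76 299.8 204.4 [0.5399 0.0194 0.0658]
tip_left 0.2 349.1 213.7 [ 0.6187 -0.0997  0.0658]
tip_right 0.54 299.0 211.1 [ 0.5145 -0.022   0.0658]
```

View pics/w5.png

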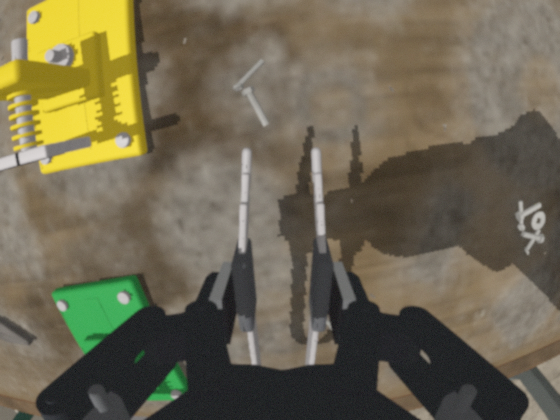

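View pics/s5.png

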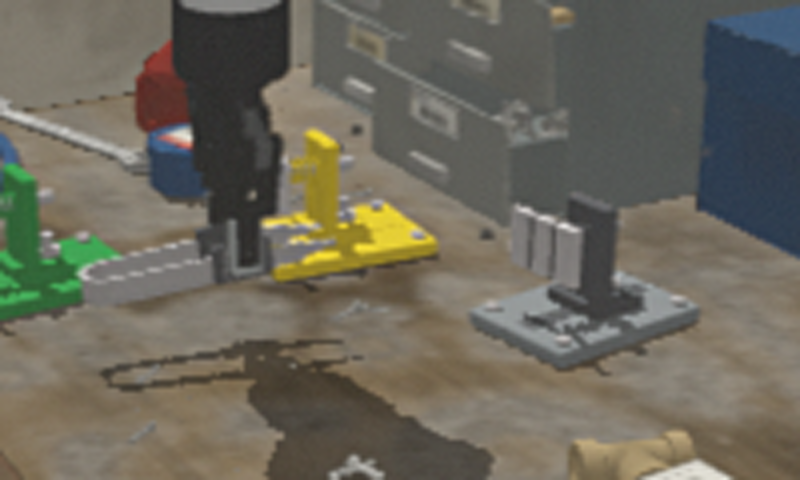

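Call:
play_rows --pt "0 0.0 -0.02 0 0.03" --pt "0 0.01 -0.04 0 0.08" --pt "0 0.025 -0.06 0 0.14" --pt "0 0.04 -0.08 0 0.2" --pt "0 0.055 -0.095 0 0.26" --pt "0 0.065 -0.103 0 0.3" --pt "0 0.073 -0.103 0 0.315" --pt "0 0.078 -0.103 0 0.315" --pt "0 0.078 -0.103 0 0.315"

```text
clock: 7.0
tcp_pos: [0.54, -0.1076, 0.0671]
orientation: [1.102, 1.275, -1.101]
contact_force: [0.2, -0.0, -1.2]
grip_width: 0.0429
```

```bash
python3 look.py 6
python3 - <<'E'
from h import *
p=r.grab_frame("top");cv2.imwrite("pics/t6.png",cv2.resize(p["pixels"][90:230,240:370],None,fx=4.2,fy=4.2,interpolation=cv2.INTER_CUBIC))
E
```

```text
7.0 [ 0.54004561 -0.10761876  0.06707881] [ 0.17764876 -0.02946833 -1.16152608] [-0.02621924 -0.01570417 -0.00084496] 0.042874558927533724
tip_left 0.76 248.4 148.3 [ 0.6009 -0.0848  0.0647]
tip_right 0.61 318.2 148.2 [ 0.6053 -0.1142  0.0647]
tip_left 0.58 339.3 209.3 [ 0.6151 -0.0596  0.0647]
tip_left 0.51 349.0 235.0 [ 0.5457 -0.206   0.0647]
tip_right 0.72 347.8 214.9 [ 0.6127 -0.1028  0.0647]
```

View pics/w6.png

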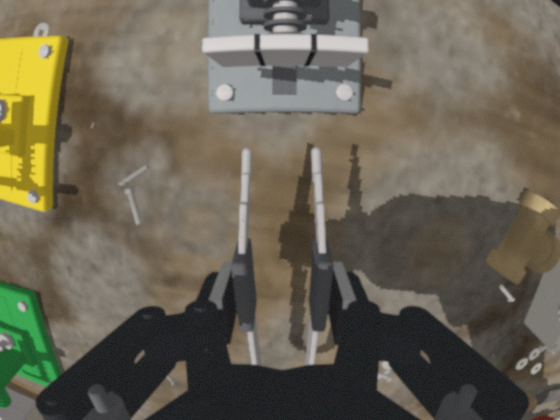

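View pics/s6.png

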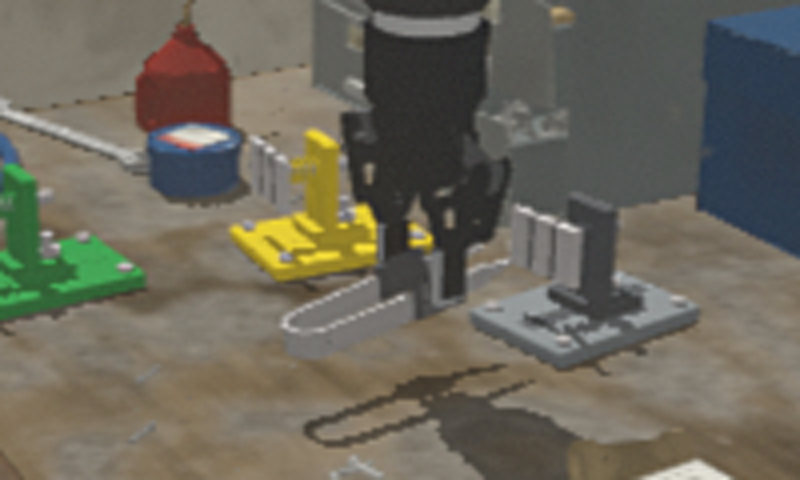

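View pics/t6.png

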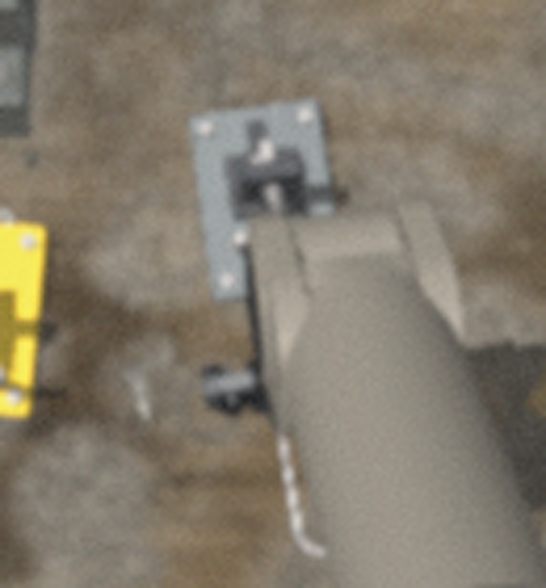

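Run:
```python
from h import *
o,p=wcam()
im=p["pixels"];a=cv2.resize(im[25:160,190:380],None,fx=4.2,fy=4.2,interpolation=cv2.INTER_CUBIC);cv2.imwrite("pics/w7.png",a)
for u,v in((230,60),(285,60),(340,60),(247,153),(317,153)): print(u,v,p["z_map"][v-1:v+2,u-1:u+2].round(3).tolist())
```

```text
230 60 [[0.125, 0.125, 0.125], [0.12600000202655792, 0.12700000405311584, 0.1289999932050705], [0.12999999523162842, 0.13199999928474426, 0.13099999725818634]]
285 60 [[0.1289999932050705, 0.12999999523162842, 0.1289999932050705], [0.13099999725818634, 0.12999999523162842, 0.13199999928474426], [0.1340000033378601, 0.13300000131130219, 0.13300000131130219]]
340 60 [[0.12600000202655792, 0.125, 0.125], [0.12800000607967377, 0.12700000405311584, 0.12700000405311584], [0.12999999523162842, 0.12800000607967377, 0.12999999523162842]]
247 153 [[0.1289999932050705, 0.1289999932050705, 0.1289999932050705], [0.1289999932050705, 0.1289999932050705, 0.12999999523162842], [0.1289999932050705, 0.1289999932050705, 0.12800000607967377]]
317 153 [[0.12999999523162842, 0.1289999932050705, 0.12999999523162842], [0.12999999523162842, 0.12800000607967377, 0.12999999523162842], [0.1289999932050705, 0.1289999932050705, 0.12999999523162842]]
```

View pics/w7.png

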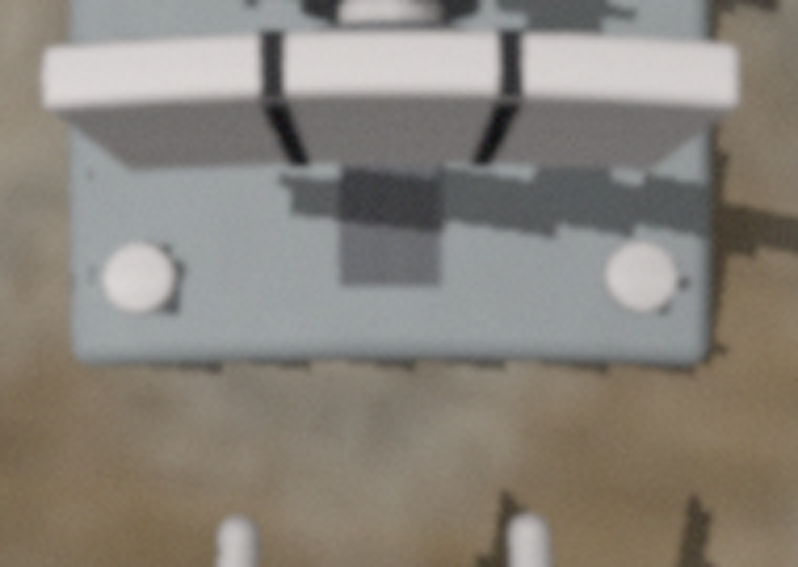

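Run:
```python
from h import *
o,p=wcam()
M=Ro.from_rotvec(o["orientation"]).as_matrix();t=o["tcp_pos"]
def T(c,d,h): return (M.T@(wz(p,190+c/4.2,25+d/4.2,h)-t))*1000
for n,a in dict(Ltop=(273,99,.085),Rtop=(512,96,.085),Lbot=(297,162,.045),Rbot=(483,161,.045),eL=(45,106,.085),eR=(738,104,.085),tipL=(238,520,.066),tipR=(528,518,.066),baseL=(76,360,.012),baseR=(708,360,.012)).items(): print(n,T(*a).round(1))
for u,v in((247,153),(317,153)):
    d=wray(p,u,v);X=p["T"]@np.r_[d*.129/d[2],1];print(X)
print(np.arctan2(M[1,1],M[0,1]))
# bow/arm heights from side depth unaffected
```

```text
Ltop [-17.6 102.2  -9. ]
Rtop [-17.6 102.5  11.2]
Lbot [ 22.4 102.8  -9.5]
Rbot [ 22.4 103.   11.5]
eL [-17.6 102.7 -28.8]
eR [-17.6 103.   30.8]
tipL [  1.4  63.4 -14.4]
tipR [ 1.4 63.6 14.8]
baseL [ 55.4  81.1 -42.7]
baseR [55.4 81.1 45.6]
[ 0.5992435  -0.0862157   0.07242261  1.        ]
[ 0.60330962 -0.11413757  0.07244454  1.        ]
0.14480890820736808
```

Run:
```python
from h import *
o=r.get_obs();s=r.grab_frame("side")
M=Ro.from_rotvec(o["orientation"]).as_matrix();t=o["tcp_pos"]
for side,z in(("L",-.0144),("R",.0148)):
  for h in(.06,.065,.07,.075):
    X=t+M@[0,.0635,z];X[2]=h;print(side,h,np.round(proj(s,X),1))
X=t+M@[0,-.1,0];
for h in(.055,.064,.073): X[2]=h;print("bow",h,np.round(proj(s,X),1))
c=s["pixels"][190:250,280:380];cv2.imwrite("pics/s8.png",cv2.resize(c,None,fx=8,fy=8,interpolation=cv2.INTER_CUBIC))
```

```text
L 0.06 [339.9 215.2]
L 0.065 [340.  213.4]
L 0.07 [340.  211.6]
L 0.075 [340.1 209.8]
R 0.06 [347.6 218.7]
R 0.065 [347.7 216.9]
R 0.07 [347.8 215.1]
R 0.075 [347.8 213.2]
bow 0.055 [292.4 234.7]
bow 0.064 [292.3 231.3]
bow 0.073 [292.3 227.8]
```

View pics/s8.png

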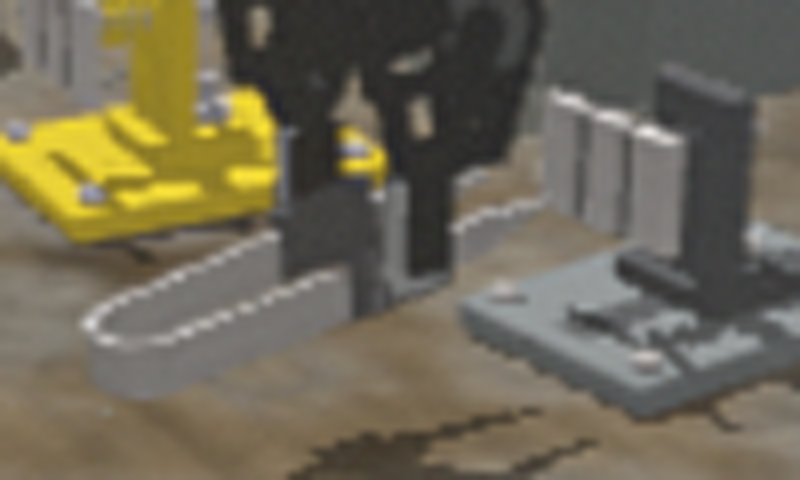

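Call:
play_rows --pt "0 0.008 0.0005 -0.002 0" --pt "0 0.016 0.0015 -0.004 0" --pt "0 0.023 0.0026 -0.004 0" --pt "0 0.029 0.0034 -0.004 0" --pt "0 0.033 0.004 -0.004 0" --pt "0 0.0337 0.0041 -0.004 0" --pt "0 0.0337 0.0041 -0.004 0" --pt "0 0.0337 0.0041 -0.004 0"

```text
clock: 8.3
tcp_pos: [0.573, -0.1048, 0.0633]
orientation: [1.102, 1.274, -1.102]
contact_force: [-0.2, 0.1, -1.2]
grip_width: 0.0431
```

```bash
cat > look2.py <<'E'
from h import *
import sys
k=sys.argv[1]
fs=[]
for i in range(3):
    o,p=wcam();fs.append(o["contact_force"])
M=Ro.from_rotvec(o["orientation"]).as_matrix();t=o["tcp_pos"]
print(o["clock"],t,(M.T@np.mean(fs,0)).round(2),"N tool x,y,z",o["grip_width"])
cv2.imwrite(f"pics/w{k}.png",cv2.resize(p["pixels"][60:200,190:380],None,fx=4.2,fy=4.2,interpolation=cv2.INTER_CUBIC))
E
python3 look2.py 9
```

```text
8.4 [ 0.57304859 -0.10477817  0.06330891] [ 1.12 -0.25 -0.24] N tool x,y,z 0.04272447028744166
```

View pics/w9.png

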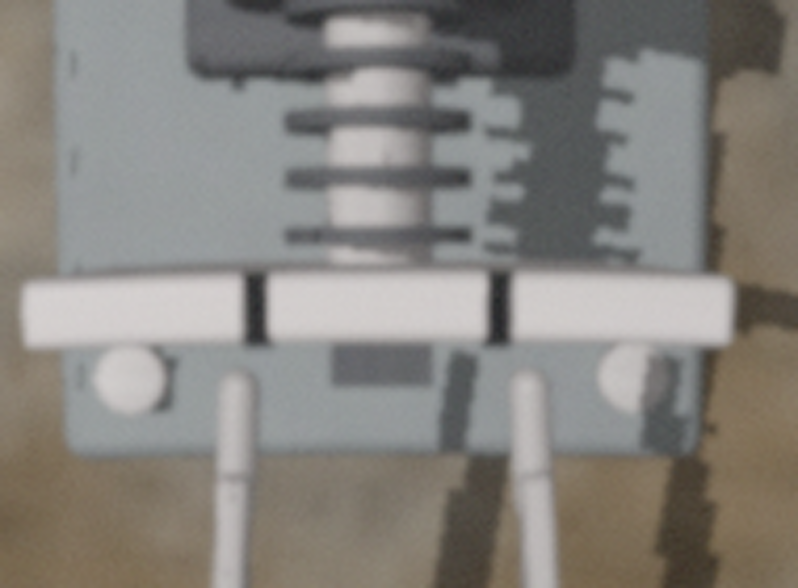

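Run:
```python
from h import *
o,p=wcam()
M=Ro.from_rotvec(o["orientation"]).as_matrix();t=o["tcp_pos"]
def T(c,d,h): return (M.T@(wz(p,190+c/4.2,60+d/4.2,h)-t))*1000
for n,a in dict(Ltop=(257,345,.085),Rtop=(498,345,.085),eL=(25,346,.085),eR=(733,344,.085),tipL=(238,374,.068),tipR=(527,373,.068)).items(): print(n,T(*a).round(1))
```

```text
Ltop [-21.7  68.2 -10.2]
Rtop [-21.7  68.2   9.8]
eL [-21.7  68.7 -30.1]
eR [-21.7  68.8  29.9]
tipL [ -4.7  64.  -13.7]
tipR [-4.7 64.1 14. ]
```

Call:
play_rows --pt "0 0.001 0.0002 0 0" --pt "0 0.002 0.0003 0 0" --pt "0 0.003 0.0005 0 0" --pt "0 0.004 0.0006 0 0" --pt "0 0.005 0.0008 0 0" --pt "0 0.005 0.0008 0 0" --pt "0 0.005 0.0008 0 0"

```text
clock: 9.2
tcp_pos: [0.5781, -0.1039, 0.0632]
orientation: [1.102, 1.275, -1.102]
contact_force: [-0.7, -0.3, -1.3]
grip_width: 0.0426
```

```bash
python3 look2.py 10
```

```text
9.3 [ 0.57816552 -0.10388231  0.06321518] [ 0.6  -0.76 -0.36] N tool x,y,z 0.04258766951233063
```

View pics/w10.png

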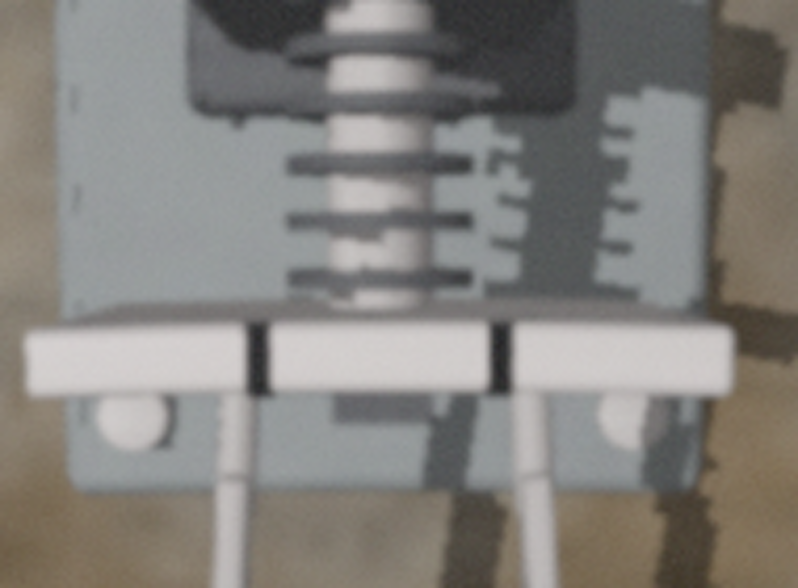

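Call:
play_rows --pt "0 0.001 0.0002 0 0" --pt "0 0.002 0.0003 0 0" --pt "0 0.003 0.0005 0 0" --pt "0 0.004 0.0006 0 0" --pt "0 0.004 0.0006 0 0" --pt "0 0.004 0.0006 0 0" --pt "0 0.004 0.0006 0 0"

```text
clock: 10.05
tcp_pos: [0.5822, -0.1033, 0.0632]
orientation: [1.102, 1.274, -1.102]
contact_force: [-2.9, -1.0, -2.0]
grip_width: 0.0429
```

```bash
python3 look2.py 11
```

```text
10.15 [ 0.58224061 -0.1032625   0.06325604] [ 1.39 -2.59 -0.02] N tool x,y,z 0.042879899337292186
```

View pics/w11.png

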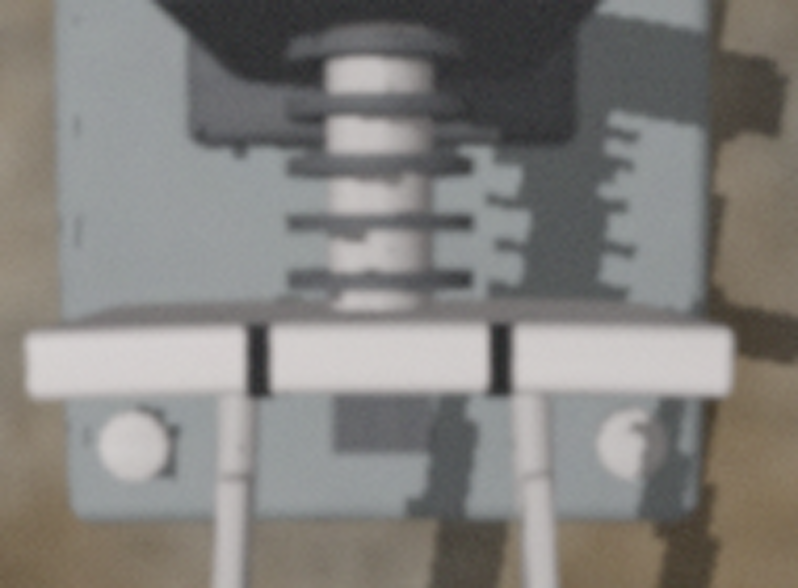

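Call:
play_rows --pt "-0.02 0 0 0 0" --pt "-0.04 0 0 0 0" --pt "-0.06 0 0 0 0" --pt "-0.08 0 0 0 0" --pt "-0.1 0 0 0 0" --pt "-0.11 0 0 0 0" --pt "-0.11 0 0 0 0" --pt "-0.11 0 0 0 0" --pt "-0.11 0 0 0 0"

```text
clock: 11.1
tcp_pos: [0.5824, -0.1033, 0.0633]
orientation: [1.102, 1.274, -1.102]
contact_force: [-3.2, -0.7, -1.3]
grip_width: 0.0378
```

```bash
python3 look2.py 12; python3 look.py 13
```

```text
11.2 [ 0.58236874 -0.10333265  0.0633266 ] [ 0.8  -2.63  0.39] N tool x,y,z 0.03822517582452315
11.25 [ 0.58239029 -0.10333952  0.06332294] [-2.79777856 -0.88900302 -1.33605571] [-0.18001735  0.43254738 -0.00810453] 0.038097356672184245
tip_left 0.9 258.5 148.7 [ 0.6437 -0.0849  0.0609]
tip_right 0.92 309.7 143.9 [ 0.6489 -0.1061  0.0609]
tip_left 0.63 349.8 210.4 [ 0.6401 -0.0718  0.0609]
tip_right 0.8 356.2 211.4 [ 0.651  -0.0856  0.0609]
```

View pics/w12.png

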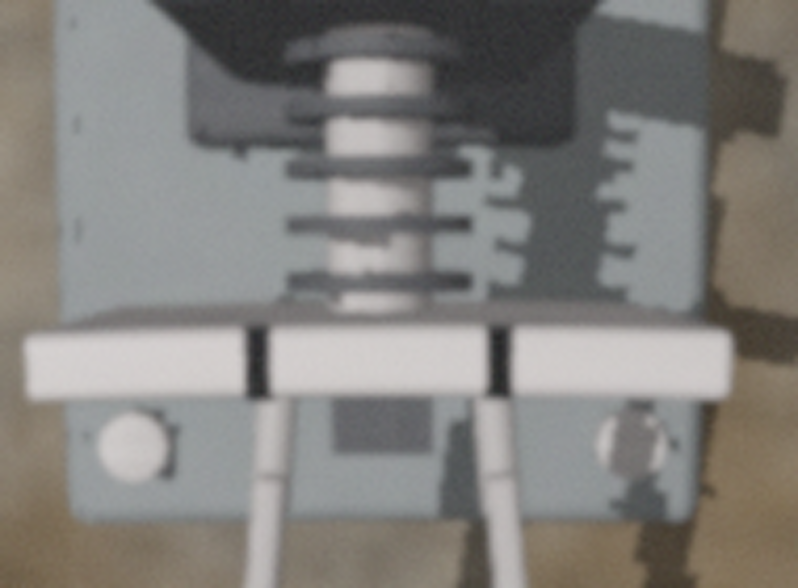

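View pics/s13.png

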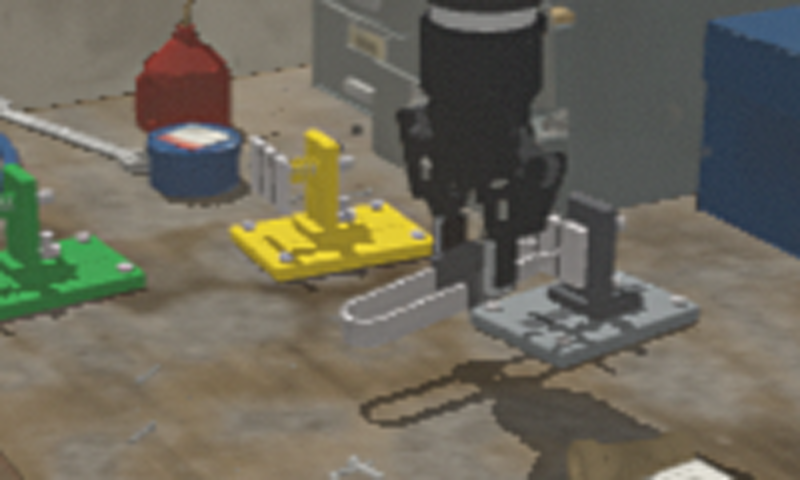

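Run:
```python
from h import *
o,p=wcam()
im=p["pixels"]
cv2.imwrite("pics/w14.png",cv2.resize(im[130:180,230:340],None,fx=7,fy=7,interpolation=cv2.INTER_CUBIC))
M=Ro.from_rotvec(o["orientation"]).as_matrix();t=o["tcp_pos"]
def T(u,v,h): return (M.T@(wz(p,u,v,h)-t))*1000
g=lambda c,d:(190+c/4.2,60+d/4.2)
for n,a in dict(Ltop=(257,397,.085),Rtop=(499,397,.085)).items(): print(n,T(*g(*a[:2]),a[2]).round(1))
for h in(.062,.066,.07): print(h,T(*g(273,402),h).round(1),T(*g(491,402),h).round(1))
gr=cv2.cvtColor(im,cv2.COLOR_BGR2GRAY)
for v in (156,158,160,164): print(v,gr[v,245:325].tolist())
print(p["z_map"][158:164:2,252:260].round(3), p["z_map"][158:164:2,303:311].round(3))
```

```text
Ltop [-21.7  63.8 -10.3]
Rtop [-21.7  63.8  10. ]
0.062 [  1.3  60.5 -10.9] [ 1.3 60.4 11.1]
0.066 [ -2.7  61.  -10.5] [-2.7 61.  10.8]
0.07 [ -6.7  61.5 -10.2] [-6.7 61.5 10.5]
156 [152, 149, 150, 148, 143, 146, 158, 166, 172, 178, 178, 174, 165, 154, 137, 133, 142, 149, 154, 152, 151, 150, 147, 135, 118, 106, 104, 105, 103, 102, 102, 104, 102, 101, 102, 105, 106, 103, 104, 104, 103, 103, 104, 102, 101, 102, 105, 115, 133, 147, 151, 151, 153, 150, 150, 139, 127, 133, 158, 174, 180, 180, 178, 171, 162, 152, 138, 134, 143, 145, 149, 148, 146, 147, 148, 147, 148, 147, 147, 150]
158 [153, 151, 152, 155, 153, 158, 170, 180, 189, 190, 185, 177, 165, 150, 136, 138, 145, 150, 153, 152, 151, 150, 147, 138, 119, 106, 102, 106, 101, 104, 101, 104, 99, 101, 100, 102, 104, 106, 104, 101, 100, 101, 102, 101, 99, 102, 105, 116, 135, 147, 150, 151, 148, 150, 146, 135, 120, 128, 157, 175, 184, 187, 185, 180, 172, 158, 145, 139, 144, 148, 148, 148, 147, 149, 149, 149, 147, 147, 150, 148]
160 [154, 154, 152, 152, 155, 158, 172, 181, 188, 190, 185, 176, 165, 150, 135, 138, 146, 151, 152, 152, 151, 152,
[... 292 characters left out ...]
[153, 152, 151, 156, 154, 164, 177, 185, 187, 189, 182, 172, 159, 145, 132, 135, 148, 151, 153, 151, 154, 152, 151, 139, 122, 107, 103, 104, 102, 103, 103, 102, 101, 102, 101, 104, 103, 103, 104, 102, 100, 99, 98, 99, 101, 103, 103, 116, 133, 144, 143, 123, 99, 88, 86, 86, 90, 104, 138, 166, 179, 186, 188, 183, 175, 163, 149, 137, 143, 145, 150, 150, 150, 147, 150, 149, 148, 150, 151, 147]
[[0.131 0.131 0.131 0.13  0.131 0.131 0.131 0.131]
 [0.132 0.131 0.132 0.13  0.131 0.131 0.132 0.131]
 [0.132 0.132 0.132 0.132 0.131 0.132 0.132 0.132]] [[0.131 0.132 0.131 0.131 0.131 0.131 0.131 0.131]
 [0.133 0.132 0.132 0.131 0.131 0.131 0.132 0.131]
 [0.133 0.131 0.131 0.131 0.132 0.132 0.131 0.132]]
```

View pics/w14.png

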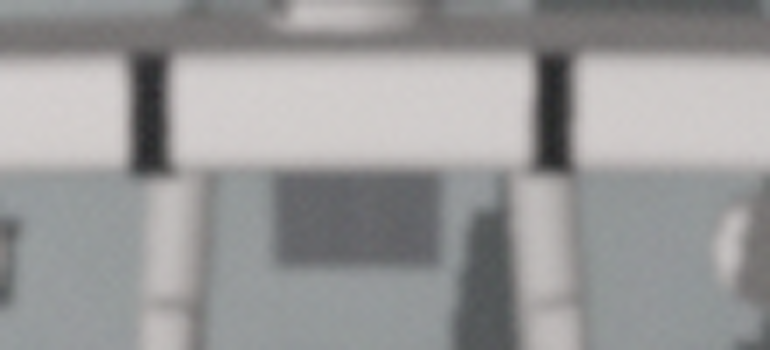

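Call:
play_rows --pt "-0.115 0 0 0 0" --pt "-0.115 0 0 0 0" --pt "-0.115 0 0 0 0" --pt "-0.115 0 0 0 0" --pt "-0.115 0 0 0 0" --pt "-0.115 0 0 0 0" --pt "-0.115 0 0 0 0" --pt "-0.115 0 0 0 0"

```text
clock: 12.4
tcp_pos: [0.5824, -0.1032, 0.0633]
orientation: [1.102, 1.274, -1.102]
contact_force: [-2.6, -1.0, -1.6]
grip_width: 0.0376
```

```bash
python3 look2.py 15
```

```text
12.5 [ 0.58238421 -0.10322833  0.06332042] [ 1.28 -2.2   0.08] N tool x,y,z 0.03779182205103028
```

View pics/w15.png

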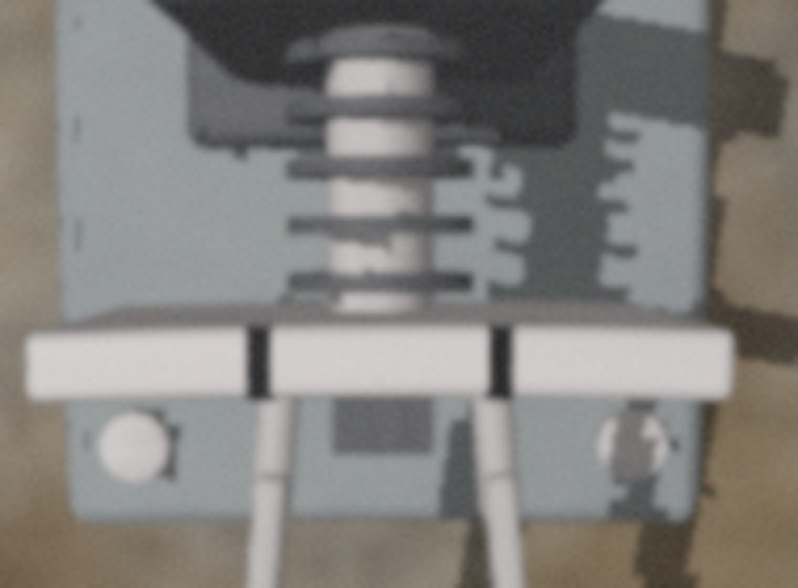

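The picture matches the previous one: tips at columns 274 and 491 and lines at 258 and 501 (nearer the camera, so wider apart). The plate is pressed in and everything is steady, so I'm handing in.

```bash
python3 -c "
from bench import r
print(r.hand_in()); o=r.get_obs(); print(o['clock'],o['contact_force'],o['grip_width'])"
```

```text
the job is handed in; nothing more can be done
None
the job is handed in; nothing more can be done
```

I picked up the tweezers by the finger plates and brought the tips about 4 mm into the grey gauge's sprung plate. I then squeezed them onto the two lines and handed in at about 12.5 s, still holding; no verdict is reported.

**Last checks:**
- **Push on the plate:** about 2.2 to 2.6 N, steady.
- **Finger opening:** 37.6 to 37.8 mm, which works out to a tip gap of about 19.5 mm.
- **Tip positions:** just before a final 0.2 mm squeeze, the camera put each tip within about 1 mm of its line. A picture after it looked the same.
- **Tip height:** about 65 mm, near the middle of the plate.

**What disagreed:**
- **Tip gap:** the wrist camera put it at 20.7 to 22 mm, depending on the tip height assumed, and the finger width at about 20 mm. All of these are within the 3 mm allowed.
- **Not quite level:** the side camera suggests the tweezers sit about 4° nose-up in the grip. I only lowered the hand 4 mm to allow for it.
- **While gripping on the bench:** the wrist showed a brief upward force of about 7.5 N, which was gone after the lift.

I kept clear of the nut, tee, tin and both coloured gauges.

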